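# Take a suet ball with the tongs and hold it over the bird bath dish

## Task

Pick up the spring tongs from their wooden rest, close them on the round suet ball that sits on an upturned flowerpot, lift it off and carry it over to the bird bath dish, so that crumbs will fall into the dish while I look for the feeder hook. Finish while still holding the ball in the tongs, keeping it still about 15 cm above the middle of the dish. Do not touch the greasy ball with the gripper itself or drop it, and leave the tulip bulb on the other pot, the glass jar and the hand fork where they are.

Things in the scene. Friction and masses are not known exactly. Their poses are not given: they have to be found in the camera images.
- tongs_grip (a point): Where to grip the bare steel spring tongs (220 mm long, lying level on a rest): midway between their two upright strips (3 mm thick, 20 mm high, sprung apart) and half-way up them, 45 mm above the table at the start. x points along the tongs to the jaws, y across, z up. The strips are straight from 50 mm behind to 60 mm ahead of this point. Their outer faces are 62 mm apart here when let go.
- tongs_jaws (a point): Point midway between the jaws, 100 mm ahead of the grip point along the tongs' x, same height. The jaws are V-shaped troughs facing each other, 44 mm long and 27 mm high, centred here; let go, their inner edges are 70 mm apart. They move twice as far as the strips at the grip point. With the ball's centre here the jaws close evenly on it.
- tong_left: Left strip with its jaw (+y side of the tongs); origin on the strip, beside the grip point and half-way up. The hinge is 100 mm behind. At the grip point the two strips' outer faces measure 62 mm let go, about 45 mm when the jaws just hold the ball, about 29 mm when shut empty, and are parallel at 54 mm. Held at 52 to 56 mm the tongs can be carried with the jaws open wide enough to go down over the ball.
- tong_right: Right strip and jaw of the tongs (-y side), the mirror of the left. A spring pushes each strip outward with about 10 N at the grip point when open and 12 N when on the ball; a squeeze of 20 to 60 N there holds the ball well. Whole tongs 120 g.
- rest: Fixed pine rest of the tongs; origin on the table under the grip point of the tongs as they lie. Two cross bars, 85 mm wide and 35 mm high, carry the tongs at x -120 to -98 mm and x +43 to +65 mm; between them is only a board 8 mm high, so fingers can straddle the strips there.
- ball: The suet ball as a body (about 45 g, 44 mm across, creamy white studded with dark and light seeds). Use ball_center for its position.
- ball_center (a point): Centre of the suet ball, a sphere 44 mm across. At the start it sits in the drain hole of an upturned flowerpot, its centre 20 mm above the pot's top, that is 90 mm above the table.
- pot_ball_top (a point): Centre of the top of the fixed, upturned terracotta flowerpot that carries the ball; 70 mm above the table. Pot 86 mm across at the table, 56 mm at its top, with a 20 mm drain hole in which the ball sits.
- bulb_center (a point): Middle of the tulip bulb (41 mm across, 47 mm high, pointed, loose) standing on a second upturned pot of the same size. Leave it there.
- dish_floor (a point): Centre of the inner floor of the fixed ceramic bird bath dish, 8 mm above the table; round, 160 mm across, rim 30 mm above the table. z up.
- jar_center (a point): Middle of the loose glass jar with a metal lid, 70 mm across, about 110 mm high. Leave it.
- fork_center (a point): Middle of the loose green plastic hand fork lying on the table, 230 mm long, 82 mm wide at the tines. Leave it.
Mind the look-alikes: they are no part of the job. Of the things shaped like the rest, the pine one is meant. Leave any black look-alike of the part that bears pot_ball_top alone.

How it is judged:
By the outcome, as a careful person would: the job done as asked, in the order asked, and still so for the second after the job is handed in, while the arm keeps its last pose, push and grip.
It also fails if it takes over 46 s, if anything falls off the work surface, if the arm or the gripper's body presses on something with over 40 N, if the wrist force passes 120 N, or if a joint passes its speed limit or range.

## Robot

A 6-joint arm with a two-finger parallel gripper is mounted at the origin on the work surface. World frame = base frame: x ahead of the robot, y to its left, z up, the work surface at z = 0. Lengths are in mm, angles in rad, forces in N, time in s.
With the tool pointing down it reaches from about 350 to 875 mm from the base axis. Payload 4.2 kg.
Tool frame: the origin (TCP) lies on the centre line of the jaws, within the pads' length; the fingertips stand 14 mm ahead of it and the grasp point (between the pads) lies 5 mm behind it (tcp_to_tips is the distance from the TCP to the fingertips, in mm); z points along the fingers, y is the direction in which the jaws open and shut (so a half turn about z gives the same grasp; the last joint's range is limited). The gripper opens to 85 mm and grips with 20 to 120 N. Pads are 22 mm wide; open, the fingers measure 114 mm over their backs; the gripper's body (76 mm by 85 mm) begins 54 mm behind the grasp point. The pads swing forward as they close: fully open they stand 13 mm farther back than shut.
Start: joints at [1.592, 0.385, 0.008, 0, -1.194, -0.259], TCP at [147.197, 607.398, 245.312] pointing down, gripper open.
Joint ranges: [-3.14, 3.14], [-1.21, 2.06], [-1.07, 1.41], [-3.16, 2.05], [-2.99, -0.16], [-3.1, 3.1]. Speed limits (rad/s): [2.79, 2.79, 3.14, 3.14, 3.14, 3.14].

## Interface

Orientations are given as a unit quaternion [x, y, z, w].
In Python, from bench import read_state, get_image, job_done, tcp_to_tips gives the robot as it stands. The module is installed in compiled form; this text tells all that it offers.
- The arm moves only by the tool play_rows, never from a script. Its argument "targets" is a list of rows, each an object of numbers: "gripper": the gripper's target within -1 to 1 (shut at 1, half-way at 0, fully open at -1); "tx", "ty", "tz": the shift along the tool's x, y, z scaled (see below); "spin": the turn about the tool's z scaled (see below). A call has 1 to 12 rows; each row is the pose to reach, as a shift and turn from the pose commanded when the call began, along the tool's axes at that moment; what a row does not reach only later rows make up. The controller multiplies each number of a shift by 0.25 m and each number of a turn by pi/4 rad. A row lasts 1/8 s, in which the tool goes at most 62.5 mm and 10.7 degrees, less where a joint would pass 70% of its speed; a pose out of reach is approached as far as the arm can. A call with a number of a shift or a turn outside -1 to 1 is refused whole. A call with a gripper value outside its range is refused whole. The fingers move at their own pace and stop on an object; the grip force is fixed at half the most. Time passes only in rows, so rows that repeat a pose let the fingers close. It gives the time, the measured TCP pose, the force and the opening at its end, in the units of the state.
- read_state(): the state, without advancing time (a new reading comes with each control period).
- get_image(name): name is "scene" or "top" or "wrist"; returns a dict with "frame" (420x560x3 uint8, red, green, blue), "depth" (420x560 float32, mm along the optical axis (not along the pixel's ray), 0 where there is no reading), "mtx" (3x3 intrinsics, pixels), "world_to_cam" (4x4, takes a point from world to camera coordinates). Camera axes: x right, y up, looking along -z (the intrinsics and any distortion apply to the point x, -y, -z); pixel columns grow to the right and rows downward; lengths in mm; the calibration is good to about 2 mm. A picture is of the moment at which its call begins.
- job_done(): hands the job in, once; it reports no verdict.
The state is a dict: "clock": time; "joints": joint angles; "joint_vel": joint speeds; "joint_efforts": joint torques, N m; "position": TCP position; "ee_rot": TCP orientation; "contact_force": force on the tool from outside, world axes, zero at the start; "wrist_torque": the same for the moment, N m; "gripper_width": finger opening in mm.
Only numpy, scipy, OpenCV 4.12 (cv2) and the standard library are available. Lean on these libraries where they do the work, as an engineer would, in place of code of your own. Each camera call takes 0.05 s, during which the arm holds its last target.

## Working session

There is one attempt and no reset: what is moved stays moved. The work goes in short steps, Python scripts to look and compute and a tool call to move; the robot and the scene stay as the last step left them, time stands still between calls to the robot, and variables do not carry over. Pictures are saved under pics/ and viewed, and the job is handed in when it is done.

Besides the shell and the picture viewer there is one more tool, called after ">>>" by a JSON object that holds its "op" and its "data". play_rows: Moves the arm, as the interface text tells. Its arguments: {"type":"object","properties":{"targets":{"type":"array","items":{"type":"object","properties":{"gripper":{"type":"number"},"tx":{"type":"number","minimum":-1,"maximum":1},"ty":{"type":"number","minimum":-1,"maximum":1},"tz":{"type":"number","minimum":-1,"maximum":1},"spin":{"type":"number","minimum":-1,"maximum":1}}}}},"required":["targets"]}

```bash
mkdir -p pics
cat > h.py <<'E'
import numpy as np, cv2
from bench import *
def grab(n,f):
    g=get_image(n); np.savez('%s.npz'%f,**g); cv2.imwrite('pics/%s.png'%f,g['frame'][:,:,::-1]); return g
def load(f): return dict(np.load('%s.npz'%f))
def ray(g,u,v):
    W=g['world_to_cam']; K=g['mtx']; R=W[:3,:3]; o=-R.T@W[:3,3]
    d=np.linalg.inv(K)@[u,v,1]; d=R.T@np.array([d[0],-d[1],-d[2]]); return o,d
def onz(g,u,v,z):
    o,d=ray(g,u,v); return o+d*(z-o[2])/d[2]
def cloud(g):
    K=g['mtx'];W=g['world_to_cam']; v,u=np.mgrid[:420,:560]; D=g['depth'].astype(float)
    p=np.stack([(u-K[0,2])/K[0,0]*D,-(v-K[1,2])/K[1,1]*D,-D],-1)
    P=(p-W[:3,3])@W[:3,:3]; P[D==0]=np.nan; return P
def proj(g,P):
    W=g['world_to_cam']; c=W[:3,:3]@np.array(P)+W[:3,3]; q=g['mtx']@[c[0],-c[1],-c[2]]; return q[:2]/q[2]
E
python3 - <<'E'
from h import *
for n in ['scene','top','wrist']:
    g=grab(n,n+'0'); print(n,g['mtx'].round(1).tolist(),g['world_to_cam'].round(3).tolist())
print(read_state())
E
```

```text
scene [[454.5, 0.0, 277.5], [0.0, 454.5, 209.9], [0.0, 0.0, 1.0]] [[0.255, 0.967, -0.021, -153.477], [-0.619, 0.18, 0.765, 271.925], [0.743, -0.182, 0.644, -1590.67], [0.0, 0.0, 0.0, 1.0]]
top [[406.3, 0.0, 288.0], [0.0, 406.3, 213.4], [0.0, 0.0, 1.0]] [[-0.025, -1.0, 0.005, 42.377], [0.979, -0.024, 0.202, -566.035], [-0.202, 0.01, 0.979, -1004.09], [0.0, 0.0, 0.0, 1.0]]
wrist [[333.1, 0.0, 279.5], [0.0, 333.1, 209.9], [0.0, 0.0, 1.0]] [[-0.236, -0.972, 0.001, 622.987], [0.934, -0.227, -0.276, 35.742], [0.269, -0.064, 0.961, -376.715], [0.0, 0.0, 0.0, 1.0]]
{'clock': 0.15, 'joints': array([ 1.59160071e+00,  3.85387613e-01,  6.98552258e-03, -3.36913960e-04,
       -1.19402191e+00, -2.58595891e-01]), 'joint_vel': array([ 9.84888328e-04, -1.68021006e-03,  4.31502607e-03,  1.38044928e-03,
        2.09143790e-03, -1.76714002e-05]), 'joint_efforts': array([-2.11595307e-04, -3.92679727e+01,  1.88581538e+01,  4.18844506e+00,
       -3.36640260e-03,  2.46178438e-06]), 'position': array([147.11504411, 607.02664091, 244.4883852 ]), 'ee_rot': array([ 9.92932513e-01, -1.18677456e-01, -4.17407896e-05,  8.27714897e-04]), 'contact_force': array([-0.49847012,  0.01192361,  0.01554381]), 'wrist_torque': array([ 0.02249838,  0.01191317, -0.03053662]), 'gripper_width': 85.20517397727956}
```

View pics/scene0.png

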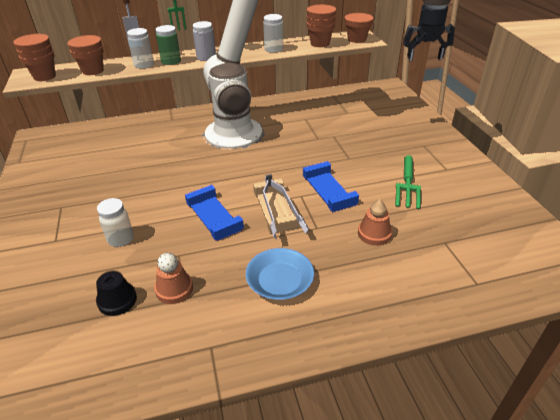

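View pics/top0.png

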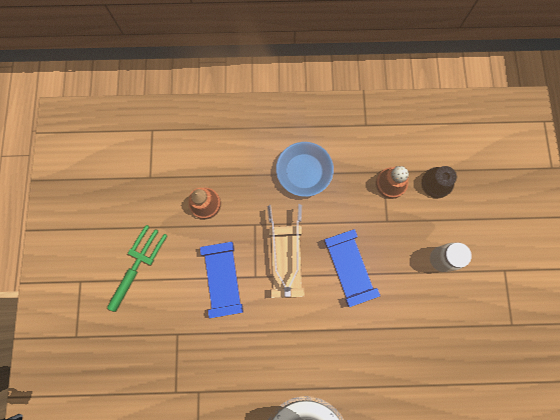

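View pics/wrist0.png

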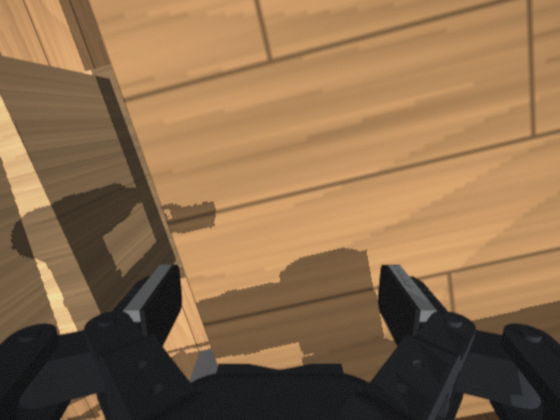

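Run:
```python
from h import *
from scipy.optimize import least_squares
for n in ['top0','scene0']:
    g=load(n); P=cloud(g); f=g['frame'].astype(int)
    hsv=cv2.cvtColor(g['frame'],cv2.COLOR_RGB2HSV)
    Z=P[...,2]
    # table check
    print(n,'table z', np.nanmedian(Z))
    if n=='top0':
        c=onz(g,285,250,45); bl=onz(g,400,174,90); di=onz(g,305,170,8); print('guess',c,bl,di)
    # ball
    m=(np.linalg.norm(P[...,:2]-bl[:2],axis=-1)<40)&(Z>82)&(hsv[...,1]<110)
    q=P[m]; s=least_squares(lambda c:np.linalg.norm(q-c,axis=1)-22,[bl[0],bl[1],90],loss='soft_l1'); print('ball',m.sum(),s.x,s.fun.std())
    m=(np.linalg.norm(P[...,:2]-di[:2],axis=-1)<110)&(Z>24)&(Z<36)&(hsv[...,0]>90)&(hsv[...,0]<125)&(hsv[...,1]>80)
    q=P[m]; (cx,cy),r=cv2.minEnclosingCircle(q[:,:2].astype(np.float32)); print('dish',m.sum(),cx,cy,r)
    m=(np.linalg.norm(P[...,:2]-c[:2],axis=-1)<150)&(Z>40)&(Z<62)&(hsv[...,1]<80)
    q=P[m]; print('tongs',m.sum(),np.percentile(q[:,2],[5,50,95]))
    a=np.argsort(q[:,0]); 
    for i in range(0,len(a),max(1,len(a)//30)): print(q[a[i]].round(0), end=' ')
    print()
    # pots etc
g=load('top0')
print([onz(g,*p).round() for p in [(202,194,90),(455,255,110),(438,178,70),(396,175,70)]])
f=g['frame'][150:310,190:490]; cv2.imwrite('pics/topz.png',cv2.resize(f,None,fx=2.66,fy=2.66,interpolation=3)[:,:,::-1])
f=load('scene0')['frame'][150:310,140:420]; cv2.imwrite('pics/scz.png',cv2.resize(f,None,fx=2.8,fy=2.8,interpolation=3)[:,:,::-1])
```

```text
top0 table z -1.782388581299466
guess [472.75407481  38.43666547  45.        ] [ 657.27940173 -263.63396768   90.        ] [700.04061668 -22.91874809   8.        ]
ball 229 [ 657.80817255 -263.3279161    88.14227116] 1.367270848242943
dish 386 698.5022583007812 -19.088788986206055 78.18604278564453
tongs 356 [44.8266133  52.89205856 58.22644895]
[355.  31.  54.] [360.  29.  54.] [363.  41.  51.] [368.  38.  53.] [385.  28.  55.] [393.  48.  53.] [403.  53.  52.] [414.  60.  46.] [423.   9.  50.] [433.   9.  53.] [441.  62.  57.] [448.   8.  49.] [457.  64.  56.] [467.   7.  47.] [477.   5.  50.] [483.  64.  53.] [491.   4.  55.] [501.   6.  44.] [511.   6.  47.] [520.  69.  52.] [527.   6.  45.] [538.   3.  57.] [547.   3.  54.] [551.  73.  55.] [554.  76.  53.] [557.  -3.  53.] [563.  78.  50.] [568.  76.  52.] [572.  75.  56.] [577.  73.  58.] [581.  78.  51.] [586.  75.  56.] [591.  75.  56.] 
scene0 table z 0.12096338729541044
ball 315 [ 658.34297368 -262.90253571   89.40124972] 1.2092799033360497
dish 755 700.4606323242188 -20.32259178161621 79.73351287841797
tongs 399 [41.20663106 51.86960848 58.59430851]
[358.  28.  50.] [378.  38.  52.] [381.  34.  44.] [386.  28.  56.] [393.  26.  54.] [397.  48.  46.] [404.  52.  46.] [410.  16.  44.] [416.  57.  57.] [422.  61.  44.] [430.  62.  49.] [441.  62.  50.] [451.   6.  53.] [462.   6.  55.] [472.  64.  49.] [480.  65.  49.] [490.  65.  53.] [500.   5.  54.] [511.  67.  42.] [519.  68.  44.] [528.  67.  55.] [538.   3.  49.] [548.  72.  50.] [551.  72.  42.] [556.  75.  46.] [562.   0.  60.] [570.  -7.  48.] [577.  -6.  47.] [583.  -5.  52.] [589.  -2.  60.] [592.  -8.  48.] 
[array([616., 247.,  90.]), array([ 443., -375.,  110.]), array([ 650., -369.,   70.]), array([ 661., -259.,   70.])]
```

View pics/topz.png

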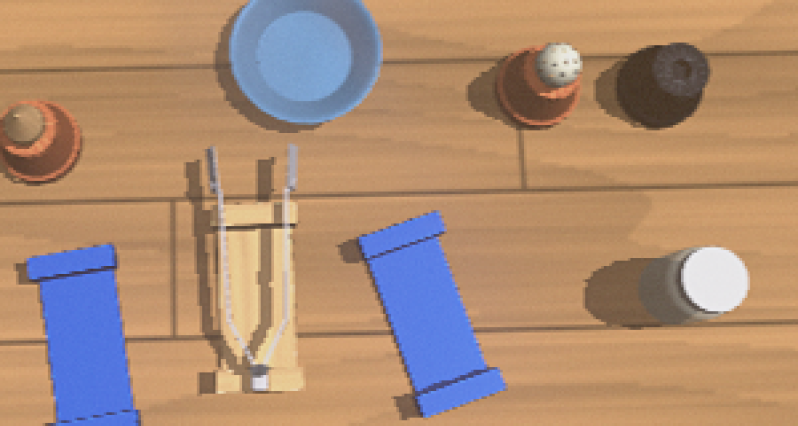

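View pics/scz.png

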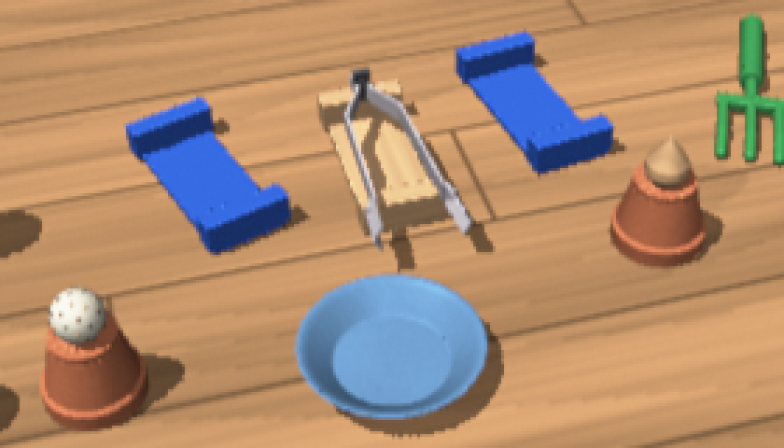

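Run:
```python
from h import *
for n in ['top0','scene0']:
    g=load(n); P=cloud(g); hsv=cv2.cvtColor(g['frame'],cv2.COLOR_RGB2HSV); Z=P[...,2]
    near=(P[...,0]>340)&(P[...,0]<620)&(abs(P[...,1]-35)<60)
    m=near&(Z>40)&(Z<62)&(hsv[...,1]<80); q=P[m]
    s=q[(q[:,0]>435)&(q[:,0]<530)]
    L=s[s[:,1]>35];R=s[s[:,1]<35]
    a=np.polyfit(L[:,0],L[:,1],1);b=np.polyfit(R[:,0],R[:,1],1); print(n,'L',a,'R',b,'mid slope',(a[0]+b[0])/2,'mid y @470',(np.polyval(a,470)+np.polyval(b,470))/2,'gap',np.polyval(a,470)-np.polyval(b,470))
    print('ends',q[:,0].min(),q[:,0].max(), 'hinge',q[q[:,0]<372].mean(0))
    # rest bars: pine coloured, z 25..38
    m=near&(Z>29)&(Z<40)&(hsv[...,1]>80)
    q=P[m]; h,e=np.histogram(q[:,0],np.arange(340,560,4)); print([(int(x),int(c)) for x,c in zip(e,h) if c])
    for lo,hi in((330,400),(490,560)):
        k=q[(q[:,0]>lo)&(q[:,0]<hi)]; print('bar',cv2.minAreaRect(k[:,:2].astype(np.float32)))
# pixel-based from top: jaw tips, hinge
g=load('top0'); sc=2.66
for nm,p,z in[('Ltip',(211,147),58),('Rtip',(293,146),58),('hinge',(260,378),55),('hinge back',(260,391),55),('Lbend',(229,318),55),('Rbend',(288,318),55),('Lkink',(221,196),55),('Rkink',(288,194),55)]:
    print(nm,onz(g,190+p[0]/sc,150+p[1]/sc,z).round(1))
```

```text
top0 L [ 0.05251645 40.00253881] R [-0.03113709 20.83996445] mid slope 0.010689682484664653 mid y @470 35.4454023984966 gap 58.479737362554125
ends 355.4719946978242 592.4334621793066 hinge [361.92001039  34.9433901   53.70034245]
[(352, 24), (356, 43), (360, 42), (364, 42), (368, 39), (372, 36), (512, 2), (516, 39), (520, 35), (524, 43), (528, 35), (532, 41), (536, 18)]
bar ((364.3123474121094, 33.23460388183594), (21.72502899169922, 82.94630432128906), 1.262126088142395)
bar ((527.1448974609375, 35.744510650634766), (82.52162170410156, 22.546722412109375), 88.79049682617188)
scene0 L [ 0.05122079 40.49356269] R [-0.03143535 20.56448393] mid slope 0.009892719320559858 mid y @470 35.17860139194575 gap 58.77746053128928
ends 358.3077138986548 594.6478538808045 hinge [362.96120654  27.67852133  47.82913926]
[(352, 11), (356, 12), (360, 17), (364, 17), (368, 16), (372, 23), (376, 18), (380, 1), (516, 11), (520, 25), (524, 24), (528, 24), (532, 33), (536, 29), (540, 21)]
bar ((365.5, 34.677642822265625), (27.35417938232422, 85.27569580078125), 1.9726451635360718)
bar ((530.121337890625, 30.94129180908203), (25.846038818359375, 74.51019287109375), 0.8935207724571228)
Ltip [589.8  76.7  58. ]
Rtip [588.9  -4.1  58. ]
hinge [365.2  34.1  55. ]
hinge back [353.1  34.4  55. ]
Lbend [422.3  62.3  55. ]
Rbend [420.9   5.8  55. ]
Lkink [541.1  67.8  55. ]
Rkink [541.5   2.2  55. ]
```

>>> {"op": "play_rows", "data": {"targets": [{"gripper": -1, "tx": 0.06, "ty": 0.06, "tz": 0, "spin": -0.03}, {"gripper": -1, "tx": 0.15, "ty": 0.16, "tz": 0, "spin": -0.06}, {"gripper": -1, "tx": 0.26, "ty": 0.28, "tz": 0, "spin": -0.1}, {"gripper": -1, "tx": 0.38, "ty": 0.4, "tz": 0, "spin": -0.15}, {"gripper": -1, "tx": 0.5, "ty": 0.53, "tz": 0, "spin": -0.2}, {"gripper": -1, "tx": 0.62, "ty": 0.66, "tz": 0, "spin": -0.24}, {"gripper": -1, "tx": 0.72, "ty": 0.77, "tz": 0, "spin": -0.28}, {"gripper": -1, "tx": 0.8, "ty": 0.85, "tz": 0, "spin": -0.3}, {"gripper": -1, "tx": 0.85, "ty": 0.91, "tz": 0, "spin": -0.315}, {"gripper": -1, "tx": 0.88, "ty": 0.94, "tz": 0, "spin": -0.315}, {"gripper": -1, "tx": 0.88, "ty": 0.94, "tz": 0, "spin": -0.315}]}}

```text
clock: 1.52
position: [305.8, 327.0, 245.3]
ee_rot: [1.0, 0.004, -0.0, -0.0]
contact_force: [0.3, 0.1, -0.4]
gripper_width: 85.7
```

```bash
cat >> h.py <<'E'
from scipy.spatial.transform import Rotation as Ro
def mv(tgt,yaw=None,st=None):
    s=st or read_state(); R=Ro.from_quat(s['ee_rot']).as_matrix(); d=R.T@(np.array(tgt)-s['position'])
    y=np.arctan2(R[1,0],R[0,0]); print('clock',round(s['clock'],2),'pos',s['position'].round(1),'yaw',y.round(4),'tilt z',R[:,2].round(4),'w',round(s['gripper_width'],1),'F',s['contact_force'].round(1),'j',s['joints'].round(2))
    print('t=',(d/250).round(4), 'spin', None if yaw is None else round(-(yaw-y)/(np.pi/4),4))
E
python3 - <<'E'
from h import *
mv([473,35.4,150],.0105)
import bench; print(tcp_to_tips if not callable(tcp_to_tips) else tcp_to_tips())
E
```

```text
clock 1.52 pos [305.8 327.  245.3] yaw 0.0086 tilt z [-0.e+00  1.e-04 -1.e+00] w 85.7 F [ 0.3  0.1 -0.4] j [ 1.18  0.08 -0.4  -0.   -1.09  0.4 ]
t= [0.6587 1.1721 0.381 ] spin -0.0024
14.0
```

>>> {"op": "play_rows", "data": {"targets": [{"gripper": -1, "tx": 0.05, "ty": 0.06, "tz": 0}, {"gripper": -1, "tx": 0.12, "ty": 0.17, "tz": 0.02}, {"gripper": -1, "tx": 0.2, "ty": 0.31, "tz": 0.05}, {"gripper": -1, "tx": 0.29, "ty": 0.46, "tz": 0.08}, {"gripper": -1, "tx": 0.38, "ty": 0.61, "tz": 0.1}, {"gripper": -1, "tx": 0.46, "ty": 0.75, "tz": 0.12}, {"gripper": -1, "tx": 0.52, "ty": 0.86, "tz": 0.13}, {"gripper": -1, "tx": 0.56, "ty": 0.94, "tz": 0.13}, {"gripper": -1, "tx": 0.58, "ty": 0.98, "tz": 0.13}, {"gripper": -1, "tx": 0.58, "ty": 1.0, "tz": 0.13}, {"gripper": -1, "tx": 0.58, "ty": 1.0, "tz": 0.13}]}}

```text
invalid input
```

Run:
```python
from h import *
mv([473,35.4,140],.0105)
g=grab('wrist','wrist1')
```

```text
clock 1.52 pos [305.8 327.  245.3] yaw 0.0086 tilt z [-0.e+00  1.e-04 -1.e+00] w 85.7 F [ 0.3  0.1 -0.4] j [ 1.18  0.08 -0.4  -0.   -1.09  0.4 ]
t= [0.6587 1.1721 0.421 ] spin -0.0024
```

View pics/wrist1.png

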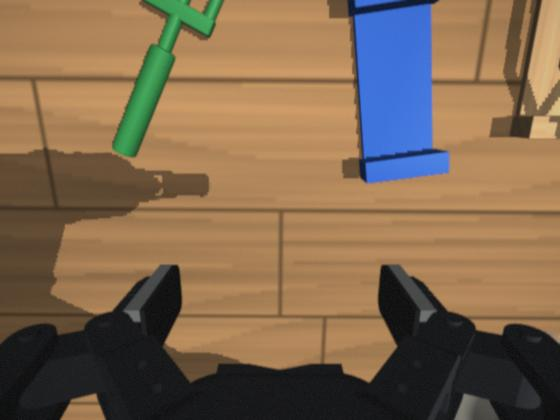

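The picture shows the fork and a blue rest ahead, with the pine rest at right (530,120). The move was refused, so spin is needed in every row.

>>> {"op": "play_rows", "data": {"targets": [{"gripper": -1, "tx": 0.05, "ty": 0.06, "tz": 0, "spin": 0}, {"gripper": -1, "tx": 0.12, "ty": 0.17, "tz": 0.02, "spin": 0}, {"gripper": -1, "tx": 0.2, "ty": 0.31, "tz": 0.05, "spin": 0}, {"gripper": -1, "tx": 0.29, "ty": 0.46, "tz": 0.08, "spin": 0}, {"gripper": -1, "tx": 0.38, "ty": 0.61, "tz": 0.1, "spin": 0}, {"gripper": -1, "tx": 0.46, "ty": 0.75, "tz": 0.12, "spin": 0}, {"gripper": -1, "tx": 0.52, "ty": 0.86, "tz": 0.13, "spin": 0}, {"gripper": -1, "tx": 0.56, "ty": 0.94, "tz": 0.13, "spin": 0}, {"gripper": -1, "tx": 0.58, "ty": 0.98, "tz": 0.13, "spin": 0}, {"gripper": -1, "tx": 0.58, "ty": 1.0, "tz": 0.13, "spin": 0}, {"gripper": -1, "tx": 0.58, "ty": 1.0, "tz": 0.13, "spin": 0}]}}

```text
clock: 2.95
position: [452.8, 78.9, 212.8]
ee_rot: [1.0, 0.005, -0.0, -0.0]
contact_force: [0.5, -0.1, 0.1]
gripper_width: 85.3
```

Run:
```python
from h import *
mv([473,35.4,140],.0105)
g=grab('wrist','wrist1')
```

```text
clock 2.95 pos [452.8  78.9 212.8] yaw 0.01 tilt z [-1.e-04  1.e-04 -1.e+00] w 85.3 F [ 0.5 -0.1  0.1] j [ 0.53  0.13 -0.43 -0.   -1.01  1.05]
t= [0.0789 0.1749 0.2911] spin -0.0007
```

View pics/wrist1.png

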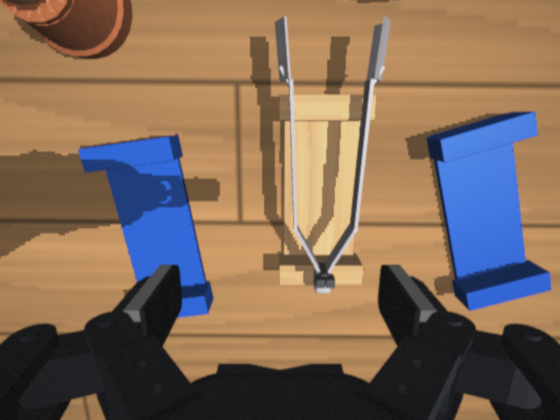

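Run:
```python
from h import *
g=load('wrist1'); P=cloud(g); hsv=cv2.cvtColor(g['frame'],cv2.COLOR_RGB2HSV); Z=P[...,2]
print('table',np.nanmedian(Z[(Z<8)&(Z>-8)]))
near=(P[...,0]>340)&(P[...,0]<620)&(abs(P[...,1]-35)<60)
m=near&(Z>40)&(Z<62)&(hsv[...,1]<80); q=P[m]
s=q[(q[:,0]>435)&(q[:,0]<530)]
L=s[s[:,1]>35];R=s[s[:,1]<35]
a=np.polyfit(L[:,0],L[:,1],1);b=np.polyfit(R[:,0],R[:,1],1); print('slope',a[0],b[0],(a[0]+b[0])/2,'y@473',(np.polyval(a,473)+np.polyval(b,473))/2,'gap',np.polyval(a,473)-np.polyval(b,473))
print('ends',q[:,0].min(),q[:,0].max(),'zmax',np.percentile(q[:,2],95))
m=near&(Z>30)&(Z<40)&(hsv[...,1]>80); q=P[m]
for lo,hi in((330,400),(490,560)):
    k=q[(q[:,0]>lo)&(q[:,0]<hi)]; print('bar',cv2.minAreaRect(k[:,:2].astype(np.float32)))
for nm,p,z in[('Ltip',(282,17),58),('Rtip',(387,17),58),('Lb',(298,226),55),('Rb',(356,226),55),('hinge',(324,281),55),('Lk',(290,81),55),('Rk',(372,81),55),('barF',(300,97),35),('barR',(300,118),35)]: print(nm,onz(g,*p,z).round(1))
```

```text
table -1.678225406603458
slope 0.05049187220013779 -0.03180841852910276 0.009341726835517514 y@473 36.808464124462866 gap 58.39760740449232
ends 357.03584772295824 595.0700532502982 zmax 57.12142470314698
bar ((377.30352783203125, 35.250267028808594), (44.78817367553711, 84.84051513671875), 0.2330063283443451)
bar ((535.6552124023438, 34.40678405761719), (86.03643798828125, 64.81239318847656), 68.3431167602539)
Ltip [593.1  77.3  58. ]
Rtip [593.8  -1.8  58. ]
Lb [425.9  60.9  55. ]
Rb [426.4   8.6  55. ]
hinge [371.1  34.9  55. ]
Lk [548.2  70.4  55. ]
Rk [548.8   4.8  55. ]
barF [537.1  60.9  35. ]
barR [519.5  60.5  35. ]
```

>>> {"op": "play_rows", "data": {"targets": [{"gripper": -1, "tx": 0.03, "ty": 0.06, "tz": 0.02, "spin": 0}, {"gripper": -1, "tx": 0.07, "ty": 0.14, "tz": 0.08, "spin": 0}, {"gripper": -1, "tx": 0.085, "ty": 0.172, "tz": 0.17, "spin": 0}, {"gripper": -1, "tx": 0.085, "ty": 0.172, "tz": 0.28, "spin": 0}, {"gripper": -1, "tx": 0.085, "ty": 0.172, "tz": 0.39, "spin": 0}, {"gripper": -1, "tx": 0.085, "ty": 0.172, "tz": 0.49, "spin": 0}, {"gripper": -1, "tx": 0.085, "ty": 0.172, "tz": 0.57, "spin": 0}, {"gripper": -1, "tx": 0.085, "ty": 0.172, "tz": 0.63, "spin": 0}, {"gripper": -1, "tx": 0.085, "ty": 0.172, "tz": 0.67, "spin": 0}, {"gripper": -1, "tx": 0.085, "ty": 0.172, "tz": 0.69, "spin": 0}, {"gripper": -1, "tx": 0.085, "ty": 0.172, "tz": 0.69, "spin": 0}]}}

```text
clock: 4.38
position: [474.8, 36.0, 40.3]
ee_rot: [1.0, 0.005, 0.0, 0.0]
contact_force: [-0.9, 0.4, 1.1]
gripper_width: 85.4
```

>>> {"op": "play_rows", "data": {"targets": [{"gripper": -0.4, "tx": 0, "ty": 0, "tz": 0, "spin": 0}, {"gripper": -0.35, "tx": 0, "ty": 0, "tz": 0, "spin": 0}, {"gripper": -0.3, "tx": 0, "ty": 0, "tz": 0, "spin": 0}, {"gripper": -0.27, "tx": 0, "ty": 0, "tz": 0, "spin": 0}, {"gripper": -0.27, "tx": 0, "ty": 0, "tz": 0, "spin": 0}, {"gripper": -0.27, "tx": 0, "ty": 0, "tz": 0, "spin": 0}, {"gripper": -0.27, "tx": 0, "ty": 0, "tz": 0, "spin": 0}]}}

```text
clock: 5.25
position: [476.1, 36.2, 42.2]
ee_rot: [1.0, 0.005, 0.002, -0.0]
contact_force: [-1.9, 0.4, 9.8]
gripper_width: 54.3
```

Run:
```python
from h import *
mv([474,36,120],.0105)
g=grab('wrist','wrist2');g=grab('scene','scene2')
f=g['frame'][100:280,180:400]; cv2.imwrite('pics/scz2.png',cv2.resize(f,None,fx=3,fy=3,interpolation=3)[:,:,::-1])
```

```text
clock 5.25 pos [476.1  36.2  42.2] yaw 0.0104 tilt z [ 0.0037  0.001  -1.    ] w 54.3 F [-1.9  0.4  9.8] j [ 0.42  0.4  -0.6   0.   -0.57  1.16]
t= [-0.0074  0.0006 -0.3114] spin -0.0002
```

View pics/wrist2.png

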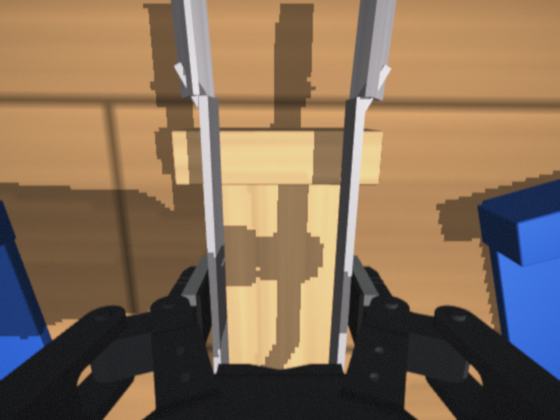

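View pics/scz2.png

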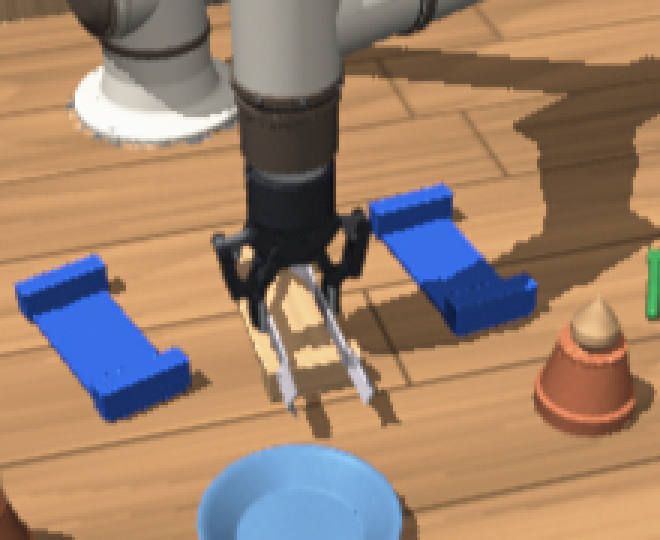

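>>> {"op": "play_rows", "data": {"targets": [{"gripper": -0.27, "tx": 0, "ty": 0, "tz": -0.02, "spin": 0}, {"gripper": -0.27, "tx": 0, "ty": 0, "tz": -0.06, "spin": 0}, {"gripper": -0.27, "tx": 0, "ty": 0, "tz": -0.12, "spin": 0}, {"gripper": -0.27, "tx": 0, "ty": 0, "tz": -0.2, "spin": 0}, {"gripper": -0.27, "tx": 0, "ty": 0, "tz": -0.29, "spin": 0}, {"gripper": -0.27, "tx": 0, "ty": 0, "tz": -0.37, "spin": 0}, {"gripper": -0.27, "tx": 0, "ty": 0, "tz": -0.44, "spin": 0}, {"gripper": -0.27, "tx": 0, "ty": 0, "tz": -0.48, "spin": 0}, {"gripper": -0.27, "tx": 0, "ty": 0, "tz": -0.5, "spin": 0}, {"gripper": -0.27, "tx": 0, "ty": 0, "tz": -0.5, "spin": 0}]}}

```text
clock: 6.6
position: [474.5, 35.8, 165.2]
ee_rot: [1.0, 0.005, -0.0, -0.0]
contact_force: [-0.2, 0.9, -0.8]
gripper_width: 54.3
```

Run:
```python
from h import *
mv([558,-266,165],.0105)
g=grab('wrist','wrist3');g=grab('scene','scene3');g=grab('top','top3')
f=load('scene3')['frame'][60:260,150:400]; cv2.imwrite('pics/scz3.png',cv2.resize(f,None,fx=3,fy=3,interpolation=3)[:,:,::-1])
```

```text
clock 6.6 pos [474.5  35.8 165.2] yaw 0.0095 tilt z [-3.e-04  0.e+00 -1.e+00] w 54.3 F [-0.2  0.9 -0.8] j [ 0.42  0.21 -0.46 -0.   -0.9   1.16]
t= [3.2240e-01 1.2101e+00 7.0000e-04] spin -0.0013
```

View pics/wrist3.png

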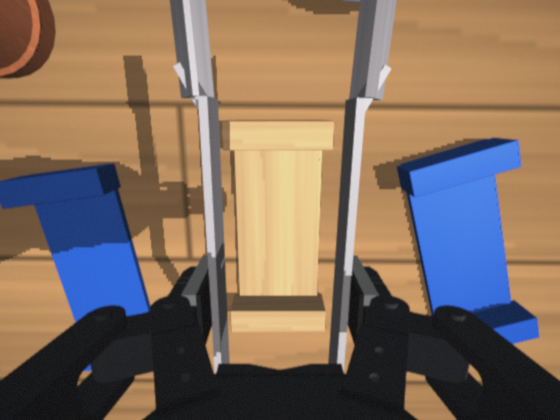

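View pics/scz3.png

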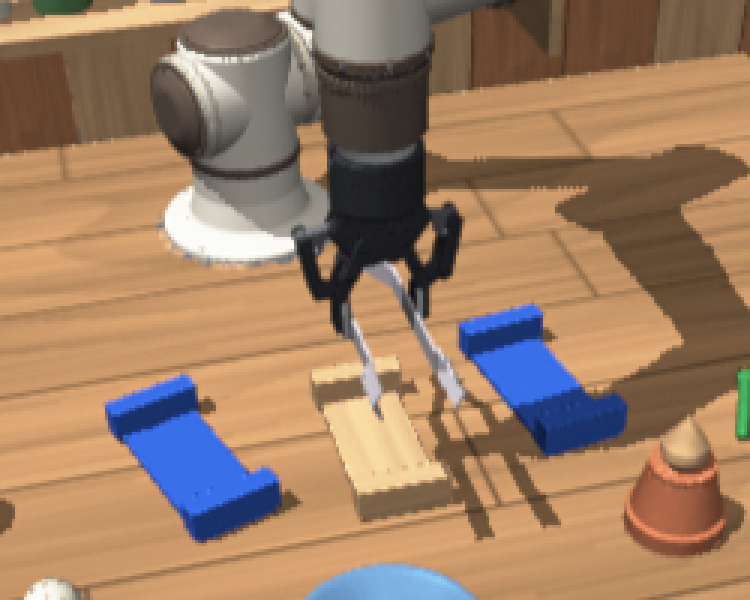

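View pics/top3.png

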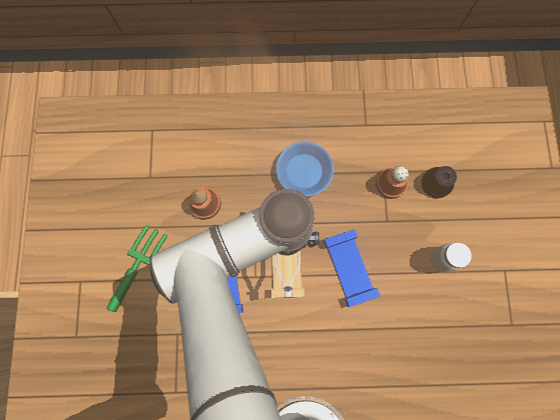

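```bash
cat >> h.py <<'E'
def tongs(n,pos):
    g=load(n); P=cloud(g)-pos; hsv=cv2.cvtColor(g['frame'],cv2.COLOR_RGB2HSV)
    m=(P[...,0]>20)&(P[...,0]<140)&(abs(P[...,1])<45)&(abs(P[...,2])<30)&(hsv[...,1]<70)
    q=P[m]
    print(n,m.sum(),'x',np.percentile(q[:,0],[1,99]).round(1))
    for s in(1,-1):
        for lo,hi in((20,40),(40,60),(60,75),(80,100),(100,125)):
            k=q[(q[:,1]*s>0)&(q[:,0]>lo)&(q[:,0]<hi)]
            if len(k)>3: print(s,lo,hi,len(k),'y',np.percentile(k[:,1],[3,50,97]).round(1),'z',np.percentile(k[:,2],[3,50,97]).round(1))
E
python3 - <<'E'
from h import *
p=read_state()['position']; tongs('scene3',p); tongs('wrist3',p)
E
```

```text
scene3 272 x [ 22.8 119.8]
1 20 40 21 y [22.5 23.3 25.9] z [-4.3  7.7 14.9]
1 40 60 20 y [22.5 23.3 25.6] z [-3.4  9.6 15.1]
1 60 75 23 y [22.6 23.7 26. ] z [-5.4  6.1 13.6]
1 80 100 35 y [26.1 28.9 32.5] z [-9.1 -2.5 17.3]
1 100 125 40 y [27.  30.5 34.3] z [-10.4  -1.   18.3]
-1 20 40 17 y [-29.5 -28.7 -26.5] z [-5.7  9.2 14.7]
-1 40 60 17 y [-29.1 -28.6 -26.6] z [-4.5  8.4 15.1]
-1 60 75 10 y [-36.4 -28.8 -25.8] z [ 1.9 11.1 13.7]
-1 80 100 30 y [-37.6 -33.6 -29.1] z [ 0.3 11.9 17.5]
-1 100 125 40 y [-38.6 -34.3 -30.4] z [-7.  10.3 18. ]
wrist3 12408 x [ 21.5 108.1]
1 20 40 872 y [23.2 23.5 26.2] z [-6.5 10.5 12.6]
1 40 60 1005 y [23.3 23.6 26.2] z [-6.2 10.7 12.7]
1 60 75 890 y [23.3 23.7 27.2] z [-6.  10.7 12.9]
1 80 100 2231 y [26.2 28.8 34.4] z [-10.4   8.2  16.3]
1 100 125 687 y [26.9 29.4 35.2] z [-10.9  -5.3  15.7]
-1 20 40 863 y [-28.3 -25.7 -25.3] z [-5.  10.5 12.5]
-1 40 60 1004 y [-28.5 -25.8 -25.4] z [-5.  10.5 12.6]
-1 60 75 887 y [-29.6 -25.9 -25.5] z [-4.8 10.6 12.7]
-1 80 100 2233 y [-36.8 -31.  -28.5] z [-10.3   7.4  16.3]
-1 100 125 768 y [-37.5 -31.7 -29.2] z [-10.6  -5.   16. ]
```

>>> {"op": "play_rows", "data": {"targets": [{"gripper": -0.27, "tx": 0.005, "ty": 0.02, "tz": 0, "spin": 0}, {"gripper": -0.27, "tx": 0.02, "ty": 0.07, "tz": 0, "spin": 0}, {"gripper": -0.27, "tx": 0.04, "ty": 0.15, "tz": 0, "spin": 0}, {"gripper": -0.27, "tx": 0.07, "ty": 0.25, "tz": 0, "spin": 0}, {"gripper": -0.27, "tx": 0.1, "ty": 0.36, "tz": 0, "spin": 0}, {"gripper": -0.27, "tx": 0.13, "ty": 0.47, "tz": 0, "spin": 0}, {"gripper": -0.27, "tx": 0.16, "ty": 0.57, "tz": 0, "spin": 0}, {"gripper": -0.27, "tx": 0.18, "ty": 0.65, "tz": 0, "spin": 0}, {"gripper": -0.27, "tx": 0.19, "ty": 0.71, "tz": 0, "spin": 0}, {"gripper": -0.27, "tx": 0.2, "ty": 0.74, "tz": 0, "spin": 0}, {"gripper": -0.27, "tx": 0.2, "ty": 0.75, "tz": 0, "spin": 0}, {"gripper": -0.27, "tx": 0.2, "ty": 0.75, "tz": 0, "spin": 0}]}}

```text
clock: 8.25
position: [526.4, -151.0, 165.3]
ee_rot: [1.0, 0.005, -0.0, -0.0]
contact_force: [0.7, -0.8, -2.6]
gripper_width: 54.3
```

>>> {"op": "play_rows", "data": {"targets": [{"gripper": -0.27, "tx": 0.01, "ty": 0.02, "tz": 0, "spin": 0}, {"gripper": -0.27, "tx": 0.03, "ty": 0.08, "tz": 0, "spin": 0}, {"gripper": -0.27, "tx": 0.05, "ty": 0.16, "tz": 0, "spin": 0}, {"gripper": -0.27, "tx": 0.08, "ty": 0.25, "tz": 0, "spin": 0}, {"gripper": -0.27, "tx": 0.1, "ty": 0.33, "tz": 0, "spin": 0}, {"gripper": -0.27, "tx": 0.115, "ty": 0.39, "tz": 0, "spin": 0}, {"gripper": -0.27, "tx": 0.12, "ty": 0.42, "tz": 0, "spin": 0}, {"gripper": -0.27, "tx": 0.126, "ty": 0.436, "tz": 0, "spin": 0}, {"gripper": -0.27, "tx": 0.126, "ty": 0.442, "tz": 0, "spin": 0}, {"gripper": -0.27, "tx": 0.126, "ty": 0.442, "tz": 0, "spin": 0}, {"gripper": -0.27, "tx": 0.126, "ty": 0.442, "tz": 0, "spin": 0}]}}

```text
clock: 9.62
position: [559.1, -261.0, 165.4]
ee_rot: [1.0, 0.005, 0.0, -0.0]
contact_force: [-0.8, 0.8, -1.7]
gripper_width: 54.2
```

Run:
```python
from h import *
mv([559,-261.5,165],.0105)
for n in['wrist','scene','top']: grab(n,n+'4')
p=read_state()['position']; tongs('scene4',p); tongs('wrist4',p);tongs('top4',p)
from scipy.optimize import least_squares
bl=np.array([658,-263])
for n in ['top4','scene4','wrist4']:
    g=load(n); P=cloud(g); hsv=cv2.cvtColor(g['frame'],cv2.COLOR_RGB2HSV);Z=P[...,2]
    m=(np.linalg.norm(P[...,:2]-bl,axis=-1)<30)&(Z>82)&(Z<118)&(hsv[...,1]<110)
    q=P[m]
    if len(q)>20:
        s=least_squares(lambda c:np.linalg.norm(q-c,axis=1)-22,[bl[0],bl[1],90],loss='soft_l1'); print(n,'ball',m.sum(),s.x,s.fun.std())
f=load('scene4')['frame'][150:320,60:280]; cv2.imwrite('pics/scz4.png',cv2.resize(f,None,fx=3,fy=3,interpolation=3)[:,:,::-1])
f=load('top4')['frame'][120:300,300:500]; cv2.imwrite('pics/topz4.png',cv2.resize(f,None,fx=3,fy=3,interpolation=3)[:,:,::-1])
```

```text
clock 9.62 pos [ 559.1 -261.   165.4] yaw 0.0102 tilt z [ 1.e-04  1.e-04 -1.e+00] w 54.2 F [-0.8  0.8 -1.7] j [-0.17  0.44 -0.12 -0.   -1.01  1.76]
t= [-0.0003  0.0021  0.0017] spin -0.0004
scene4 280 x [ 21.3 120.6]
1 20 40 8 y [24.6 25.5 26.3] z [-0.4 12.5 13.4]
1 40 60 12 y [23.5 25.5 26.5] z [ 5.4 13.4 14. ]
1 60 75 13 y [23.7 24.8 26.4] z [-6.4 12.4 15.5]
1 80 100 30 y [26.7 30.6 34.7] z [-5.7 11.6 17. ]
1 100 125 49 y [27.5 31.  35.2] z [-8.   7.5 17.5]
-1 20 40 14 y [-28.4 -26.3 -25.5] z [ 0.3 11.8 14.2]
-1 40 60 15 y [-27.7 -25.7 -25.4] z [-0.6 10.5 14.2]
-1 60 75 23 y [-29.1 -26.5 -25.4] z [-6.5  9.2 15.6]
-1 80 100 43 y [-36.6 -31.8 -29.1] z [-9.6  3.8 17.9]
-1 100 125 52 y [-37.3 -33.4 -29.8] z [-8.6 -0.5 17.2]
wrist4 12399 x [ 21.5 107.8]
1 20 40 873 y [23.3 23.7 26.3] z [-7. 10. 12.]
1 40 60 1003 y [23.4 23.8 26.4] z [-6.5 10.2 12.1]
1 60 75 899 y [23.5 23.9 27.5] z [-6.8 10.1 12.3]
1 80 100 2240 y [26.3 29.  34.7] z [-11.    7.7  15.9]
1 100 125 657 y [27.1 29.5 35.4] z [-11.1  -5.9  15.4]
-1 20 40 869 y [-28.2 -25.6 -25.2] z [-6.2  9.9 11.9]
-1 40 60 1003 y [-28.4 -25.7 -25.3] z [-5.7 10.1 12.2]
-1 60 75 890 y [-29.5 -25.7 -25.3] z [-5.4 10.1 12.2]
-1 80 100 2247 y [-36.6 -30.8 -28.3] z [-10.9   7.   15.8]
-1 100 125 741 y [-37.4 -31.5 -29. ] z [-11.   -5.6  15.3]
top4 40 x [24.1 52. ]
1 20 40 20 y [24.2 25.6 26.9] z [-3.7  9.2 13.3]
1 40 60 20 y [23.3 26.  26.8] z [-4.4  5.8 13.5]
scene4 ball 312 [ 658.37422497 -262.73601585   89.37630701] 1.3903073124803518
wrist4 ball 5201 [ 659.15642947 -262.62458201   87.53521643] 0.521861743239895
```

View pics/wrist4.png

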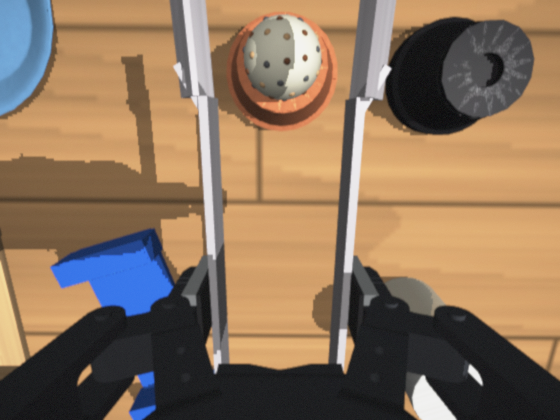

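View pics/scz4.png

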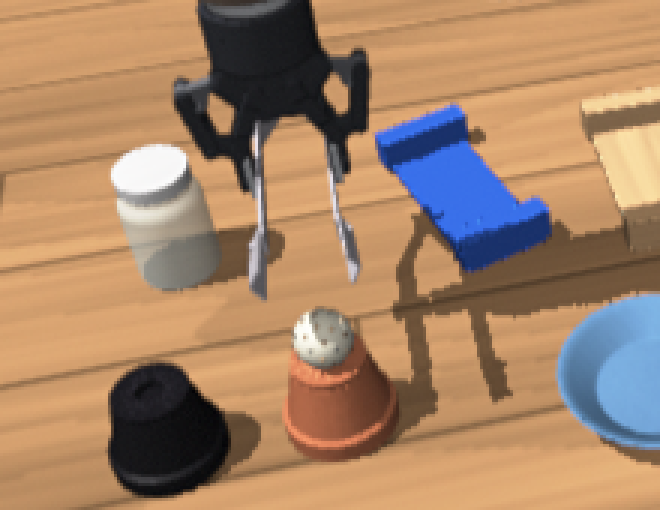

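View pics/topz4.png

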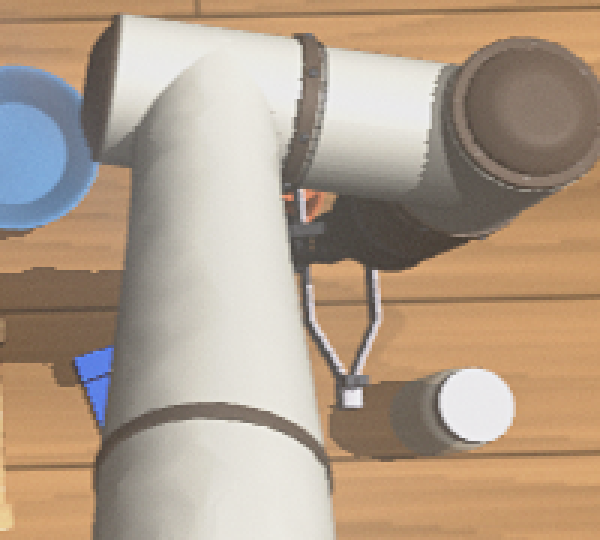

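>>> {"op": "play_rows", "data": {"targets": [{"gripper": -0.27, "tx": 0.001, "ty": 0.003, "tz": 0.01, "spin": 0}, {"gripper": -0.27, "tx": 0.001, "ty": 0.003, "tz": 0.04, "spin": 0}, {"gripper": -0.27, "tx": 0.001, "ty": 0.003, "tz": 0.08, "spin": 0}, {"gripper": -0.27, "tx": 0.001, "ty": 0.003, "tz": 0.12, "spin": 0}, {"gripper": -0.27, "tx": 0.001, "ty": 0.003, "tz": 0.16, "spin": 0}, {"gripper": -0.27, "tx": 0.001, "ty": 0.003, "tz": 0.2, "spin": 0}, {"gripper": -0.27, "tx": 0.001, "ty": 0.003, "tz": 0.24, "spin": 0}, {"gripper": -0.27, "tx": 0.001, "ty": 0.003, "tz": 0.275, "spin": 0}, {"gripper": -0.27, "tx": 0.001, "ty": 0.003, "tz": 0.3, "spin": 0}, {"gripper": -0.27, "tx": 0.001, "ty": 0.003, "tz": 0.315, "spin": 0}, {"gripper": -0.27, "tx": 0.001, "ty": 0.003, "tz": 0.318, "spin": 0}, {"gripper": -0.27, "tx": 0.001, "ty": 0.003, "tz": 0.318, "spin": 0}]}}

```text
clock: 11.28
position: [559.5, -262.2, 86.1]
ee_rot: [1.0, 0.005, 0.0, 0.0]
contact_force: [0.3, 0.4, -0.9]
gripper_width: 54.4
```

Run:
```python
from h import *
mv([559,-261.5,86],.0105)
for n in['wrist','scene']: grab(n,n+'5')
f=load('scene5')['frame'][170:320,80:280]; cv2.imwrite('pics/scz5.png',cv2.resize(f,None,fx=4,fy=4,interpolation=3)[:,:,::-1])
```

```text
clock 11.28 pos [ 559.5 -262.2   86.1] yaw 0.0096 tilt z [ 6.e-04 -2.e-04 -1.e+00] w 54.4 F [ 0.3  0.4 -0.9] j [-0.18  0.52 -0.21  0.   -0.84  1.76]
t= [-0.002  -0.0029  0.0003] spin -0.0011
```

View pics/wrist5.png

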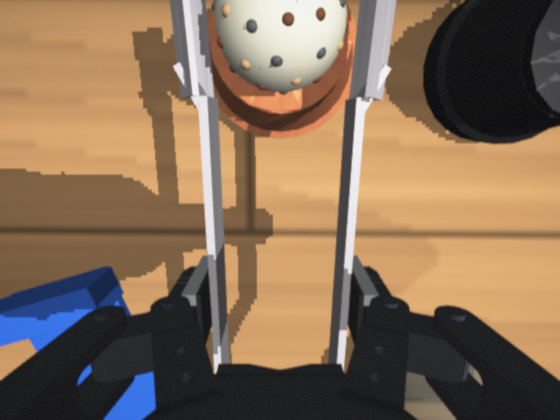

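View pics/scz5.png

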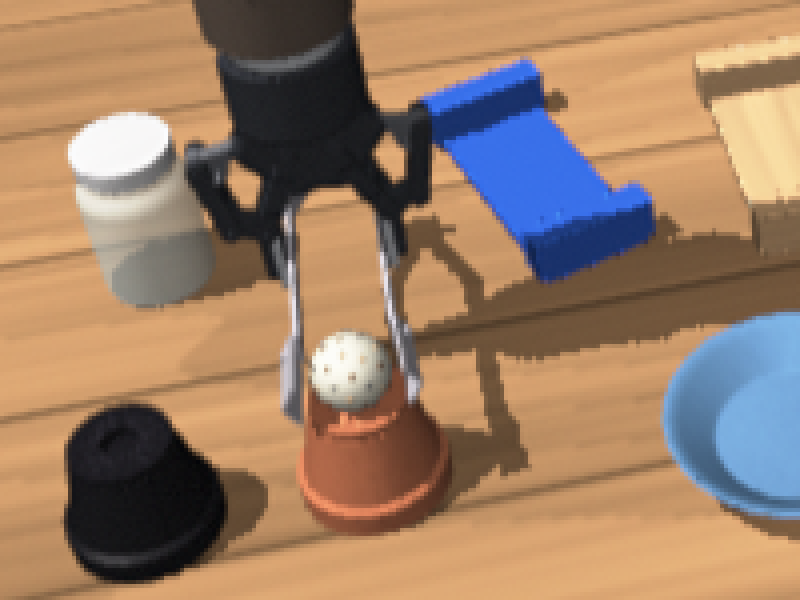

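>>> {"op": "play_rows", "data": {"targets": [{"gripper": -0.2, "tx": 0, "ty": 0, "tz": -0.002, "spin": 0}, {"gripper": -0.13, "tx": 0, "ty": 0, "tz": -0.004, "spin": 0}, {"gripper": -0.07, "tx": 0, "ty": 0, "tz": -0.006, "spin": 0}, {"gripper": 0.1, "tx": 0, "ty": 0, "tz": -0.006, "spin": 0}, {"gripper": 0.5, "tx": 0, "ty": 0, "tz": -0.006, "spin": 0}, {"gripper": 1, "tx": 0, "ty": 0, "tz": -0.006, "spin": 0}, {"gripper": 1, "tx": 0, "ty": 0, "tz": -0.006, "spin": 0}, {"gripper": 1, "tx": 0, "ty": 0, "tz": -0.006, "spin": 0}]}}

```text
clock: 12.38
position: [559.5, -262.1, 87.4]
ee_rot: [1.0, 0.005, 0.0, 0.0]
contact_force: [0.5, 0.6, 1.0]
gripper_width: 43.3
```

Run:
```python
from h import *
mv([559,-261.5,86],.0105)
for n in['wrist','scene']: grab(n,n+'6')
f=load('scene6')['frame'][170:320,80:280]; cv2.imwrite('pics/scz6.png',cv2.resize(f,None,fx=4,fy=4,interpolation=3)[:,:,::-1])
```

```text
clock 12.38 pos [ 559.5 -262.1   87.4] yaw 0.0098 tilt z [ 3.e-04 -0.e+00 -1.e+00] w 43.3 F [0.5 0.6 1. ] j [-0.18  0.52 -0.2  -0.   -0.85  1.76]
t= [-0.0018 -0.0025  0.0054] spin -0.0009
```

View pics/wrist6.png

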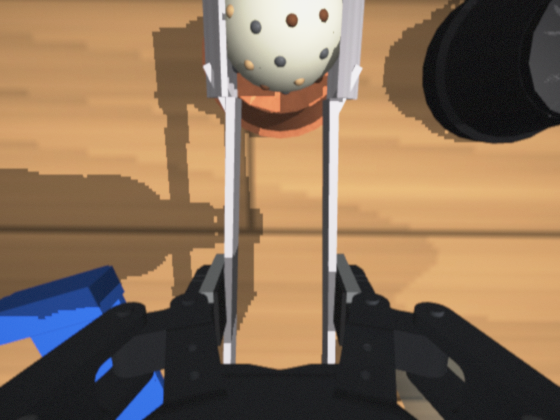

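View pics/scz6.png

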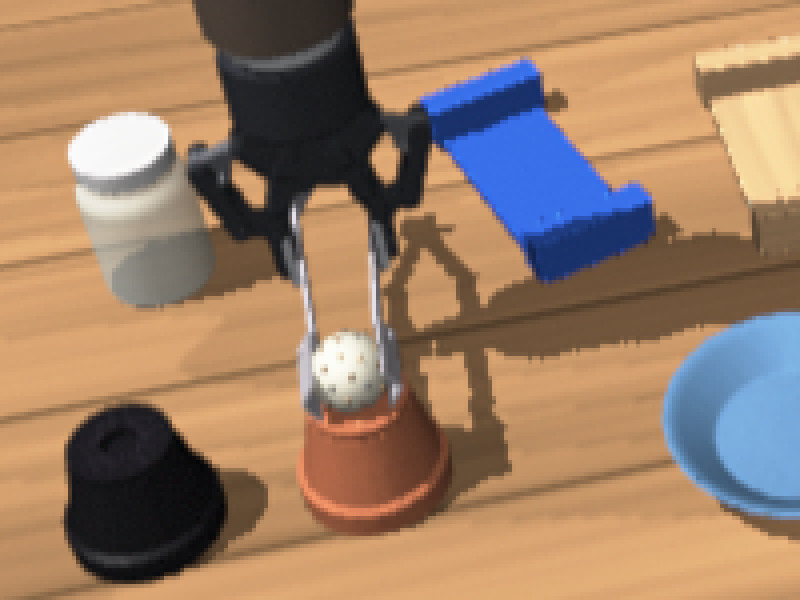

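>>> {"op": "play_rows", "data": {"targets": [{"gripper": 1, "tx": 0, "ty": 0, "tz": -0.01, "spin": 0}, {"gripper": 1, "tx": 0, "ty": 0, "tz": -0.03, "spin": 0}, {"gripper": 1, "tx": 0, "ty": 0, "tz": -0.06, "spin": 0}, {"gripper": 1, "tx": 0, "ty": 0, "tz": -0.1, "spin": 0}, {"gripper": 1, "tx": 0, "ty": 0, "tz": -0.15, "spin": 0}, {"gripper": 1, "tx": 0, "ty": 0, "tz": -0.2, "spin": 0}, {"gripper": 1, "tx": 0, "ty": 0, "tz": -0.24, "spin": 0}, {"gripper": 1, "tx": 0, "ty": 0, "tz": -0.27, "spin": 0}, {"gripper": 1, "tx": 0, "ty": 0, "tz": -0.28, "spin": 0}, {"gripper": 1, "tx": 0, "ty": 0, "tz": -0.28, "spin": 0}]}}

```text
clock: 13.72
position: [559.2, -262.1, 157.2]
ee_rot: [1.0, 0.005, -0.0, -0.0]
contact_force: [-0.2, 0.1, -1.9]
gripper_width: 43.1
```

```bash
cat > b.py <<'E'
from h import *
import sys
from scipy.optimize import least_squares
k=sys.argv[1]; bl=np.array([float(x) for x in sys.argv[2:5]])
for n in['wrist','scene','top']: grab(n,n+k)
for n in ['top','scene','wrist']:
    g=load(n+k); P=cloud(g); hsv=cv2.cvtColor(g['frame'],cv2.COLOR_RGB2HSV)
    m=(np.linalg.norm(P-bl,axis=-1)<32)&(abs(P[...,1]-bl[1])<16)&(hsv[...,0]<40)&(hsv[...,1]<110); q=P[m]
    if len(q)>30:
        s=least_squares(lambda c:np.linalg.norm(q-c,axis=1)-22,bl,loss='soft_l1'); print(n,'ball',m.sum(),s.x.round(1),s.fun.std())
E
python3 b.py 7 658.5 -262.5 160
python3 - <<'E'
from h import *
mv([600,-20,157],.0105)
E
```

```text
scene ball 308 [ 657.9 -263.6  157.6] 1.3239721976608898
wrist ball 8170 [ 658.9 -263.5  156.2] 0.591765303888265
clock 13.88 pos [ 559.  -262.1  156.7] yaw 0.0095 tilt z [-1.1e-03  4.0e-04 -1.0e+00] w 43.2 F [ 0.8  0.3 -2.6] j [-0.18  0.44 -0.13 -0.   -1.    1.76]
t= [ 1.731e-01 -9.666e-01 -8.000e-04] spin -0.0012
```

View pics/scene7.png

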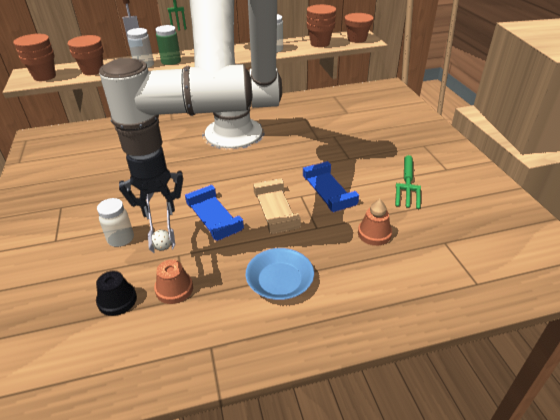

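View pics/wrist7.png

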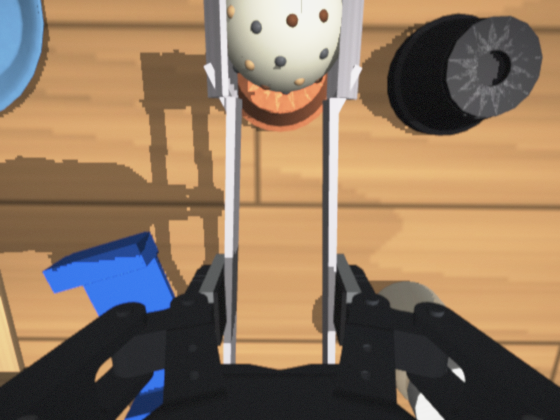

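>>> {"op": "play_rows", "data": {"targets": [{"gripper": 1, "tx": 0.002, "ty": -0.01, "tz": 0, "spin": 0}, {"gripper": 1, "tx": 0.006, "ty": -0.035, "tz": 0, "spin": 0}, {"gripper": 1, "tx": 0.013, "ty": -0.075, "tz": 0, "spin": 0}, {"gripper": 1, "tx": 0.023, "ty": -0.13, "tz": 0, "spin": 0}, {"gripper": 1, "tx": 0.036, "ty": -0.2, "tz": 0, "spin": 0}, {"gripper": 1, "tx": 0.05, "ty": -0.275, "tz": 0, "spin": 0}, {"gripper": 1, "tx": 0.062, "ty": -0.345, "tz": 0, "spin": 0}, {"gripper": 1, "tx": 0.073, "ty": -0.405, "tz": 0, "spin": 0}, {"gripper": 1, "tx": 0.081, "ty": -0.45, "tz": 0, "spin": 0}, {"gripper": 1, "tx": 0.086, "ty": -0.48, "tz": 0, "spin": 0}, {"gripper": 1, "tx": 0.088, "ty": -0.49, "tz": 0, "spin": 0}, {"gripper": 1, "tx": 0.088, "ty": -0.49, "tz": 0, "spin": 0}]}}

```text
clock: 15.38
position: [580.1, -139.6, 157.3]
ee_rot: [1.0, 0.005, -0.0, 0.0]
contact_force: [-0.3, -0.3, -1.8]
gripper_width: 43.3
```

>>> {"op": "play_rows", "data": {"targets": [{"gripper": 1, "tx": 0.002, "ty": -0.01, "tz": 0, "spin": 0}, {"gripper": 1, "tx": 0.006, "ty": -0.035, "tz": 0, "spin": 0}, {"gripper": 1, "tx": 0.013, "ty": -0.075, "tz": 0, "spin": 0}, {"gripper": 1, "tx": 0.023, "ty": -0.13, "tz": 0, "spin": 0}, {"gripper": 1, "tx": 0.036, "ty": -0.2, "tz": 0, "spin": 0}, {"gripper": 1, "tx": 0.05, "ty": -0.275, "tz": 0, "spin": 0}, {"gripper": 1, "tx": 0.062, "ty": -0.345, "tz": 0, "spin": 0}, {"gripper": 1, "tx": 0.073, "ty": -0.405, "tz": 0, "spin": 0}, {"gripper": 1, "tx": 0.081, "ty": -0.45, "tz": 0, "spin": 0}, {"gripper": 1, "tx": 0.086, "ty": -0.475, "tz": 0, "spin": 0}, {"gripper": 1, "tx": 0.087, "ty": -0.482, "tz": 0, "spin": 0}, {"gripper": 1, "tx": 0.087, "ty": -0.482, "tz": 0, "spin": 0}]}}

```text
clock: 16.88
position: [600.7, -19.0, 157.3]
ee_rot: [1.0, 0.005, -0.0, 0.0]
contact_force: [0.4, -0.1, -2.6]
gripper_width: 43.0
```

>>> {"op": "play_rows", "data": {"targets": [{"gripper": 1, "tx": 0, "ty": 0, "tz": 0, "spin": 0}, {"gripper": 1, "tx": 0, "ty": 0, "tz": 0, "spin": 0}, {"gripper": 1, "tx": 0, "ty": 0, "tz": 0, "spin": 0}, {"gripper": 1, "tx": 0, "ty": 0, "tz": 0, "spin": 0}]}}

```text
clock: 17.38
position: [600.7, -18.8, 157.3]
ee_rot: [1.0, 0.005, -0.0, 0.0]
contact_force: [-0.2, -0.4, -1.9]
gripper_width: 43.3
```

```bash
python3 b.py 8 700 -20 158
python3 - <<'E'
from h import *
mv([600,-20,157],.0105); print(abs(read_state()['joint_vel']).max())
g=load('scene8'); P=cloud(g); hsv=cv2.cvtColor(g['frame'],cv2.COLOR_RGB2HSV);Z=P[...,2]
m=(np.linalg.norm(P[...,:2]-[700,-20],axis=-1)<110)&(Z>24)&(Z<36)&(hsv[...,0]>90)&(hsv[...,0]<125)&(hsv[...,1]>80)
print(cv2.minEnclosingCircle(P[m][:,:2].astype(np.float32)))
E
```

```text
scene ball 278 [699.4 -20.3 158.2] 1.2354595102599133
wrist ball 8101 [700.5 -20.3 156.4] 0.5617320002354137
clock 17.52 pos [600.7 -18.8 157.3] yaw 0.0096 tilt z [ 0. -0. -1.] w 43.1 F [-0.2 -0.2 -1.5] j [ 0.24  0.42 -0.17  0.   -0.98  1.34]
t= [-0.003   0.0049  0.0013] spin -0.0011
0.002595504526934707
((700.8245239257812, -21.360271453857422), 78.65078735351562)
```

View pics/scene8.png

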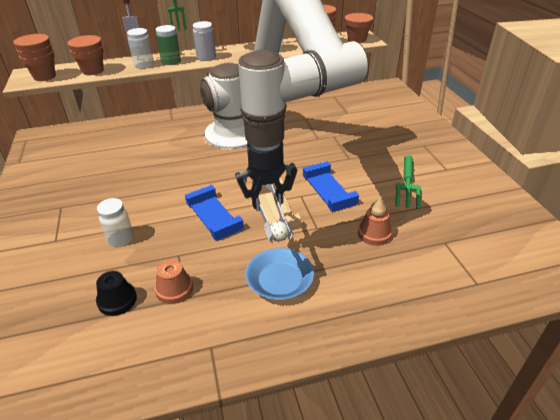

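View pics/wrist8.png

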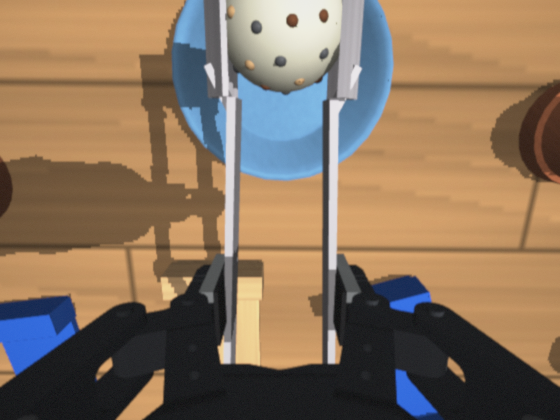

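The ball (278,231 in the scene view) is held in the tongs over the dish. It measures (700, -20, 158), against a dish middle of (700, -20, 8), and everything is still. The fork, bulb and jar are unmoved, so I'm handing in.

```bash
python3 -c "
from bench import *
print(job_done())"
```

```text
the job is handed in; nothing more can be done
None
```

The job is done and handed in: the suet ball is held in the tongs, still, about 15 cm above the middle of the dish. I gripped the tongs on their pine rest at a 54 mm opening, lowered the open jaws over the ball and closed them. Then I lifted the ball off the pot and carried it over to the dish.

**Last checks**
- **Ball position:** it measured about (700, -20, 157) mm, against a dish middle of about (700, -20, 8) mm. The scene and wrist cameras differ by 1–2 mm, which is within their calibration.
- **Grip:** the opening held steady at 43 mm. You gave about 45 mm when the jaws just hold the ball, so it is slightly tighter than that.
- **Stillness and time:** the arm was at rest when I handed in, with a contact force of about 2 N. The clock stood at 17.5 s of the 46 s allowed.
- **Other items:** the tulip bulb, jar, hand fork and the look-alikes looked unmoved in the last scene picture; I did not measure them again. The gripper's fingers stayed about 10 cm from the ball.

**Hitches**
- One move was refused because I had left out the spin value; nothing moved.
- As the fingers first closed on the tongs they pressed down with about 10 N, which cleared when I lifted.

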